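# Swing out the parts pan and hold it up for the mechanic

## Task

The bearings from the hub in the repair stand lie in the catch pan under it: grip the red spring knob, pull the plunger up, swing the blue tray arm (counter-clockwise seen from above) round past the middle notch to the end notch, and let the plunger drop fully home there. Only then lift the pan by its black handle a hand's breadth, about 10 cm, clear of its seat, keeping it level so that nothing spills. Do not put it down: finish while still holding it there, steady and level, for the mechanic to take, and leave the other things on the bench where they are.

Things in the scene. Friction and masses are not known exactly. Their poses are not given: they have to be found in the camera images.
- column_axis (a point): Foot of the bench repair stand: the point on the bench top (z = 0) on the axis of its upright blue column, 38 mm in diameter, 289 mm high, fixed, on a 150 x 150 x 10 mm base plate. The stand is bolted down, elsewhere and turned a little in each episode; its x axis points away from the robot's side, y to the left.
- hub_under (a point): Middle of the underside of a bare bicycle hub (58 mm in diameter), 172 mm above the bench, 180 mm from the column axis. A clamp that reaches out level from the column's top, up to 298 mm high and 60 mm wide, holds it right over the parked pan: no room for a gripper over the pan until the arm is swung out. All fixed.
- tray_arm (a joint): Angle in rad of the blue swing arm about the column axis; grows counter-clockwise seen from above. 0: parked, pan under the hub. A fixed steel quadrant under it (top 41 mm high) has notches at 0, 0.524 and 1.047; 1.047 is the end notch (pan out in the open on the robot's side). End stops at -0.015 and 1.062. Friction about 0.12 N m. The knob and the pan seat are on this arm and turn with it.
- plunger (a joint): Lift in m of the sprung index plunger on the swing arm. 0: fully home, its 9 mm round-ended pin down in an 11 mm wide notch, arm locked. Clear of the notches from 0.010 up; resting on the plate between notches it reads 0.010; upper stop 0.016. The spring pulls it down with 7 N at 0 and 12 N at 0.016.
- knob_grip (a point): Middle of the red round plunger knob (27 mm in diameter, 28 mm tall, 14 mm either way of this point), gripped from above. 102 mm above the bench when the plunger is home, and rises with it. 115 mm from the column axis; it starts on the robot's side of the column. The knob spins freely on the pin, so the gripper need not turn with the arm. Under it is a 20 mm barrel.
- tray_seat (a point): Centre of the floor of the round pan seat at the end of the swing arm, 55 mm above the bench, on which the pan's underside rests. Its raised rim stands 7 mm above the floor, 118 mm in diameter inside and 126 mm outside.
- pan: The round aluminium parts pan, loose on the seat; origin at the centre of its underside, z up. 111 mm in diameter at the foot, 120 mm at the rim, 32 mm deep, floor 4 mm thick. An arched handle spans it along its y axis. Together with the parts it weighs 0.3 to 0.5 kg.
- pan_handle (a point): The middle of the pan's black handle grip, 92 mm above the pan's underside over its centre: a bar 14 mm thick (along the pan's x), 64 mm long (along the pan's y), 18 mm tall, to be pinched across its thickness from above. Same axes as the pan. 79 mm are free between it and the pan's floor. On the seat it is 147 mm above the bench.
- bearing_a: Cartridge bearing lying in the pan, 28 mm in diameter, 7 mm thick; origin at the centre of its underside.
- bearing_b: A second such bearing in the pan.
- spacer: Brass spacer ring standing in the pan, 22 mm in diameter, 14 mm tall; origin at the centre of its underside.
- cassette: Bystander: steel sprocket cassette lying on the bench, 118 mm across, 30 mm tall; origin at the centre of its underside.
- lube: Bystander: yellow lubricant bottle with a white cap standing on the bench, 42 mm in diameter, 125 mm tall; origin at the centre of its underside.
- wrench: Bystander: steel open-ended cone spanner, 164 mm long, 25 mm wide, 7 mm thick, lying on the bench along its own x axis; origin at the middle of its underside.

How it is judged (in metres and radians):
On the way, in this order (a step that is already met when the one before it is completed fails the run):
1. the plunger is pulled up out of the parking notch while the arm is still parked (value of joint plunger above 0.008 m and value of joint tray_arm below 0.2 rad), for 0.1 s.
2. the arm stands at the end notch and the plunger has dropped fully home in it, the pan still on its seat (value of joint tray_arm between 1.025 and 1.07 rad and value of joint plunger below 0.0025 m and z of pan in the frame of tray_seat below 0.008 m), for 0.3 s.
3. the pan is lifted off its seat, level, the arm staying locked (value of joint tray_arm between 1.025 and 1.07 rad and value of joint plunger below 0.0025 m and z of pan in the frame of tray_seat above 0.02 m and angle between pan's own z axis and vertical below 0.15 rad), for 0.1 s.
At the end, for the whole second after the job is handed in: Pan held in the fingers, at least 60 mm above its seat, level within 0.10 rad, at rest, touching nothing else; both bearings and the spacer in it; arm at the end notch (1.025 to 1.07 rad), plunger home (under 2.5 mm); bystanders within 30 mm of their starts (z of pan in the frame of tray_seat above 0.06 m and angle between pan's own z axis and vertical below 0.1 rad and linear speed of pan below 0.03 m/s and angular speed of pan below 0.15 rad/s and contact force between the fingers and pan above 1.5 N and contact force between pan and stand below 0.2 N and contact force between pan and bench below 0.2 N and contact force between pan and cassette below 0.2 N and contact force between pan and lube below 0.2 N and contact force between pan and wrench below 0.2 N and horizontal distance between each of bearing_a, bearing_b, spacer and pan below 0.062 m and z of bearing_a in the frame of pan between -0.002 and 0.03 m and z of bearing_b in the frame of pan between -0.002 and 0.03 m and z of spacer in the frame of pan between -0.002 and 0.03 m and value of joint tray_arm between 1.025 and 1.07 rad and value of joint plunger below 0.0025 m and distance of each of cassette, lube, wrench from where it was at the start of the episode below 0.03 m); the arm keeps its last pose, push and grip.
It fails at once if the pan is lifted before the arm is locked at the end notch (z of pan in the frame of tray_seat above 0.02 m and not (value of joint tray_arm between 1.025 and 1.07 rad and value of joint plunger below 0.0025 m)).
It fails at once if the pan is tipped by more than 0.35 rad (angle between pan's own z axis and vertical above 0.35 rad).
It fails at once if a part is spilled out of the pan (distance between any of bearing_a, bearing_b, spacer and pan above 0.085 m).
It fails at once if a bystander is pushed away (distance of any of cassette, lube, wrench from where it was at the start of the episode above 0.03 m).
It also fails if it takes over 51 s, if anything falls off the work surface, if the arm or the gripper's body presses on something with over 40 N, if the wrist force passes 120 N, or if a joint passes its speed limit or range.

## Robot

A 7-joint arm with a two-finger parallel gripper is mounted at the origin on the work surface. World frame = base frame: x ahead of the robot, y to its left, z up, the work surface at z = 0. Lengths are in m, angles in degrees, forces in N, time in s.
With the tool pointing down it reaches from about 0.4 to 0.75 m from the base axis. Payload 19.5 kg.
Tool frame: the origin (TCP) lies between the finger pads; the fingertips stand 14 mm ahead of it and the grasp point (between the pads) lies 5 mm behind it; z points along the fingers, y is the direction in which the jaws open and shut (so a half turn about z gives the same grasp; the last joint's range is limited). The gripper opens to 85 mm and grips with 20 to 120 N. Pads are 22 mm wide; open, the fingers measure 114 mm over their backs; the gripper's body (76 mm by 85 mm) begins 54 mm behind the grasp point. The pads swing forward as they close: fully open they stand 13 mm farther back than shut.
Start: joints at [-78.249, 40.479, -1.581, 85.061, 1.261, 54.483, -4.326], TCP at [0.14, 0.558, 0.245] pointing down, gripper open.
Joint ranges: [-155.06, 155.06], [-18.47, 123.98], [-90, 86.84], [0, 140.48], [-83.41, 263.41], [0, 116], [-161.91, 161.91]. Speed limits (degrees/s): [108.29, 108.29, 147.25, 147.25, 172.46, 172.46, 172.46].

## Interface

Orientations are given as a 3x3 rotation matrix whose columns are the frame's x, y, z axes.
In Python, from cell import env gives the robot as it stands. The module is installed in compiled form; this text tells all that it offers.
- The arm moves only by the tool carry_out, never from a script. Its argument "increments" is a list of rows, each an object of numbers: "x", "y", "z": the shift along the tool's x, y, z in cm; "rx", "ry", "rz": the turn, a rotation vector about the tool's x, y, z in degrees; "gripper": the opening, from 0 (shut) to 1 (fully open). In form: [{"x": .., "y": .., "z": .., "rx": .., "ry": .., "rz": .., "gripper": ..}, ...]. A call has 1 to 8 rows; each row shifts and turns the pose as measured when the row begins, along the tool's axes as they then stand; what a row does not reach is not made up. A row lasts 1/12 s, in which the tool goes at most 41.7 mm and 7.16 degrees, less where a joint would pass 70% of its speed; a pose out of reach is approached as far as the arm can. A call is refused whole if a number of a shift passes 4.17 or a number of a turn 7.16, either way. A call with a gripper value outside its range is refused whole. The fingers move at their own pace and stop on an object; "grip_force" is the grip in N (left out, the last holds). Time passes only in rows, so rows that do not move let the fingers close. It gives the time, the measured TCP pose, the force and the opening at its end, in the units of the state.
- env.sense(): the state, without advancing time (a new reading comes with each control period).
- env.get_image(name): name is "scene" or "top" or "wrist"; returns (picture, depth): 480x640x3 uint8, red, green, blue; 480x640 float32, m along the optical axis (not along the pixel's ray), 0 where there is no reading.
- env.camera_params(name): a dict with "fx", "fy", "cx", "cy" (pixels), "xyz" and "rotation" of the camera in the world. Camera axes: x right, y up, looking along -z (the intrinsics and any distortion apply to the point x, -y, -z); pixel columns grow to the right and rows downward; lengths in m; the calibration is good to about 2 mm. A picture is of the moment at which its call begins: read the wrist's pose just before it. camera_params takes no time and is no camera call; for the wrist camera it gives the pose at the moment of the call.
- env.finish_job(): hands the job in, once; it reports no verdict.
The state is a dict: "clock": time; "joints": joint angles; "qvel": joint speeds; "effort": joint torques, N m; "ee_pos": TCP position; "orientation": TCP orientation; "wrist_force": force on the tool from outside, world axes, zero at the start; "moment": the same for the moment, N m; "grip_width": finger opening in m.
Only numpy, scipy, OpenCV 4.12 (cv2) and the standard library are available. Lean on these libraries where they do the work, as an engineer would, in place of code of your own. Each camera call takes 0.05 s, during which the arm holds its last target.

## Working session

There is one attempt and no reset: what is moved stays moved. The work goes in short steps, Python scripts to look and compute and a tool call to move; the robot and the scene stay as the last step left them, time stands still between calls to the robot, and variables do not carry over. Pictures are saved under pics/ and viewed, and the job is handed in when it is done.

Besides the shell and the picture viewer there is one more tool, called after "Emit:" in YAML: its name, and indented under it one key for each argument. carry_out: Moves the arm, as the interface text tells. Its arguments: {"type":"object","properties":{"increments":{"type":"array"},"grip_force":{"type":"number"}},"required":["increments"]}

```bash
mkdir -p pics; python3 - <<'E'
from cell import env
import cv2, numpy as np, pickle
s=env.sense()
for k,v in s.items(): print(k,np.round(v,4).tolist())
d={}
for n in("scene","top"):
    p=env.camera_params(n); im,dp=env.get_image(n)
    d[n]=(p,im,dp); cv2.imwrite(f"pics/{n}0.png",im[:,:,::-1]); print(n,p)
pickle.dump(d,open("d0.pkl","wb"))
E
```

```text
clock 0.0
joints [-78.2481, 40.5131, -1.5827, 85.0823, 1.2601, 54.4804, -4.326]
qvel [0.0388, -0.062, 0.0711, 0.0416, 0.0112, 0.0435, -0.0661]
effort [-0.0005, -88.3205, 1.2345, -23.6167, 0.0169, 0.0065, -0.0]
ee_pos [0.1404, 0.5574, 0.2448]
orientation [[-0.9697, 0.2443, -0.0002], [0.2443, 0.9697, -0.001], [-0.0, -0.001, -1.0]]
wrist_force [-0.3342, -0.2066, -0.422]
moment [0.0288, -0.0402, -0.0256]
grip_width 0.0857
scene {'fx': 445.8796071246996, 'fy': 445.8796071246996, 'cx': 319.43278702496434, 'cy': 234.46598336299851, 'xyz': array([ 1.07528386, -0.13366426,  0.60309237]), 'rotation': array([[ 0.10854805, -0.6645817 ,  0.73928918],
       [ 0.99402647,  0.08105024, -0.07309065],
       [-0.01134486,  0.74280685,  0.66940964]])}
top {'fx': 504.1371333748673, 'fy': 504.1371333748673, 'cx': 315.2350839973453, 'cy': 240.4146986409944, 'xyz': array([ 0.43953552, -0.06252726,  0.95357166]), 'rotation': array([[-0.00562707,  0.99174402, -0.12810983],
       [-0.99973251, -0.00845328, -0.02152781],
       [-0.02243302,  0.12795442,  0.99152631]])}
```

View pics/scene0.png

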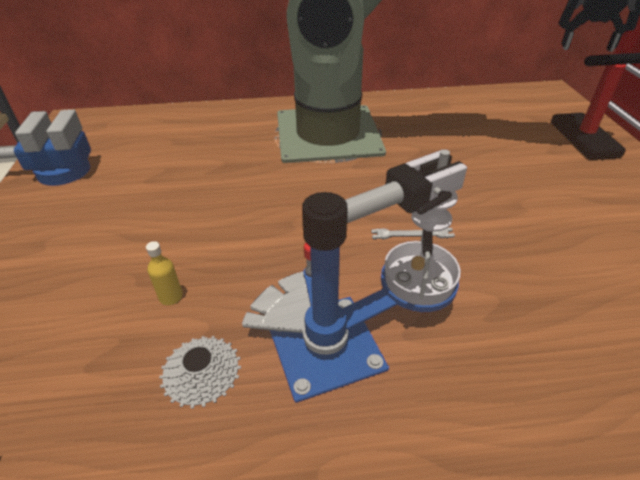

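View pics/top0.png

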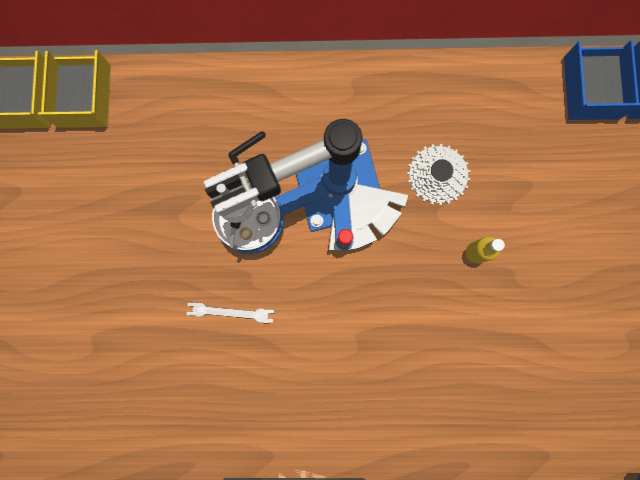

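```bash
cat > h.py <<'E'
import cv2, numpy as np
def ray(p,u,v):
    d=np.array([(u-p['cx'])/p['fx'],-(v-p['cy'])/p['fy'],-1.0]); return p['rotation']@d
def onz(p,u,v,z):
    d=ray(p,u,v); t=(z-p['xyz'][2])/d[2]; return p['xyz']+t*d
def cloud(p,dp):
    v,u=np.mgrid[:dp.shape[0],:dp.shape[1]]
    c=np.stack([(u-p['cx'])/p['fx'],-(v-p['cy'])/p['fy'],-np.ones_like(dp)],-1)*dp[...,None]
    return c@p['rotation'].T+p['xyz']
def red(im):
    h=cv2.cvtColor(im,cv2.COLOR_RGB2HSV); return ((h[...,0]<8)|(h[...,0]>172))&(h[...,1]>180)&(h[...,2]>90)
def blue(im):
    h=cv2.cvtColor(im,cv2.COLOR_RGB2HSV); return (abs(h[...,0].astype(int)-110)<12)&(h[...,1]>130)
def circ(P):  # least squares circle
    A=np.c_[2*P,np.ones(len(P))]; s=np.linalg.lstsq(A,(P**2).sum(1),rcond=None)[0]
    return s[:2],np.sqrt(s[2]+s[0]**2+s[1]**2)
E
python3 - <<'E'
import pickle; from h import *
d=pickle.load(open('d0.pkl','rb'))
for n in d:
    p,im,dp=d[n]; W=cloud(p,dp)
    m=red(im)&(dp>0)&(W[...,2]>.06)&(W[...,2]<.14)&(W[...,0]>.3)&(abs(W[...,1])<.4)
    P=W[m]; print(n,'red',m.sum(),P.mean(0).round(4),P.min(0).round(4),P.max(0).round(4))
    t=P[P[:,2]>np.percentile(P[:,2],90)-.004]; print(' top',len(t),((t.min(0)+t.max(0))/2).round(4),t.mean(0).round(4))
    # column top
    roi=np.zeros_like(m); 
    c=(343,138) if n=='top' else (325,215)
    roi[c[1]-35:c[1]+35,c[0]-35:c[0]+35]=1
    m=roi&(abs(W[...,2]-.29)<.012)&(W[...,0]>.3); P=W[m]; 
    print(' cap',m.sum(),P.mean(0).round(4),P.min(0).round(4),P.max(0).round(4))
    m=blue(im)&(W[...,0]>.3)&(abs(W[...,2]-.08)<.16)
    for z0,z1 in((.1,.25),(.05,.065),(.003,.015)):
        q=m&(W[...,2]>z0)&(W[...,2]<z1); P=W[q]
        if len(P)>20: print(' blue',z0,q.sum(),P.mean(0).round(4),circ(P[:,:2]) if z0==.1 else '')
    # handle black
    h=cv2.cvtColor(im,cv2.COLOR_RGB2HSV)
    m=(h[...,2]<50)&(abs(W[...,2]-.15)<.01)&(W[...,0]>.3); P=W[m]
    if len(P): print(' handle',len(P),P.mean(0).round(4),P.min(0).round(4),P.max(0).round(4))
    # pan rim z~.087
    m=(abs(W[...,2]-.087)<.003)&(h[...,1]<60)&(W[...,0]>.3); P=W[m]; print(' rim',len(P),P.mean(0).round(4),circ(P[:,:2]))
E
```

```text
scene red 22 [ 0.562  -0.1039  0.1134] [ 0.5562 -0.1065  0.1109] [ 0.5666 -0.1014  0.1154]
 top 21 [ 0.5614 -0.1039  0.1133] [ 0.562  -0.1038  0.1135]
 cap 1160 [ 0.6782 -0.0882  0.285 ] [ 0.6448 -0.114   0.278 ] [ 0.6998 -0.0608  0.2894]
 blue 0.05 358 [ 0.6438 -0.0216  0.051 ] 
 blue 0.003 2992 [ 0.7076 -0.0867  0.0086] 
 handle 39 [0.6093 0.0728 0.1539] [0.5941 0.0655 0.151 ] [0.629  0.0798 0.1556]
 rim 296 [0.606  0.0766 0.0852] (array([0.59905511, 0.07712141]), np.float64(0.058054697099162854))
top red 81 [ 0.5527 -0.0934  0.1129] [ 0.5423 -0.1059  0.1048] [ 0.5672 -0.0826  0.117 ]
 top 59 [ 0.5552 -0.0943  0.1145] [ 0.5547 -0.0938  0.1144]
 cap 1161 [ 0.6679 -0.0866  0.2858] [ 0.6429 -0.1133  0.2782] [ 0.6951 -0.0593  0.2915]
 blue 0.1 367 [ 0.655  -0.0856  0.1558] (array([ 0.66972467, -0.08740177]), np.float64(0.01867520557065883))
 blue 0.05 2194 [ 0.7058 -0.2452  0.0546] 
 blue 0.003 1953 [ 0.7016 -0.1784  0.0091] 
 handle 42 [0.5692 0.084  0.153 ] [0.5649 0.0779 0.1471] [0.5727 0.0908 0.1574]
 rim 158 [0.5708 0.073  0.0859] (array([0.59590436, 0.07761503]), np.float64(0.05791702913042998))
```

The pictures show the column cap at top-view pixel (343,138), the red knob at (345,237) and the pan at (248,220), half under the hub. The measured radii are 114 mm for the knob and 179 mm for the pan, against 115 and 180 mm given. The handle appears to run at about -19°, so it should be at about 41° after the swing. I'll turn the tool first, so the jaws end up across the handle.

Emit:
carry_out:
  increments:
    - {"rz": 7,"gripper": 1}
    - {"rz": 7}
    - {"rz": 7}
    - {"rz": 7}
    - {"rz": 7}
    - {"rz": 7}
    - {"rz": 7}
    - {"rz": 7}

```text
invalid input at $.increments[0]: expected keys x, y, z, rx, ry, rz, gripper
```

Emit:
carry_out:
  increments:
    - {"rz": 7}
    - {"rz": 7}
    - {"rz": 7}
    - {"rz": 7}
    - {"rz": 7}
    - {"rz": 7}
    - {"rz": 7}
    - {"rz": 7}

```text
invalid input at $.increments[0]: expected keys x, y, z, rx, ry, rz, gripper
```

```bash
cat >> h.py <<'E'
def plan(s,target):
    R=np.array(s['orientation']); return (R.T@(np.array(target)-s['ee_pos'])*100)
def st(s):
    R=np.array(s['orientation']); print('t',s['clock'],'p',np.round(s['ee_pos'],4),'yaw_y',np.degrees(np.arctan2(R[1,1],R[0,1])).round(1),'tilt',np.round(R[:,2],3),'F',np.round(s['wrist_force'],1),'w',round(s['grip_width'],4),'j',np.round(s['joints'],0))
E
python3 - <<'E'
from cell import env; from h import *
s=env.sense(); st(s); print(plan(s,[.40,.1,.245])); 
s2=dict(s); s2['ee_pos']=[.40,.1,.245]; print(plan(s2,[.42,-.094,.245])); s2['ee_pos']=[.42,-.094,.245];print(plan(s2,[.555,-.094,.245]))
E
```

```text
t 0.1 p [0.1404 0.5574 0.2449] yaw_y 75.9 tilt [-0.    -0.001 -1.   ] F [-0.3  0.5 -0.5] w 0.0849 j [-78.  41.  -2.  85.   1.  54.  -4.]
[-3.63460492e+01 -3.80104919e+01  2.69450906e-02]
[-6.67839210e+00 -1.83237214e+01  1.76669152e-02]
[-1.30910229e+01  3.29774350e+00 -2.84883010e-03]
```

Emit:
carry_out:
  increments:
    - {"x": 0,"y": 0,"z": 0,"rx": 0,"ry": 0,"rz": 7,"gripper": 1}
    - {"x": 0,"y": 0,"z": 0,"rx": 0,"ry": 0,"rz": 7,"gripper": 1}
    - {"x": 0,"y": 0,"z": 0,"rx": 0,"ry": 0,"rz": 7,"gripper": 1}
    - {"x": 0,"y": 0,"z": 0,"rx": 0,"ry": 0,"rz": 7,"gripper": 1}
    - {"x": 0,"y": 0,"z": 0,"rx": 0,"ry": 0,"rz": 7,"gripper": 1}
    - {"x": 0,"y": 0,"z": 0,"rx": 0,"ry": 0,"rz": 7,"gripper": 1}
    - {"x": 0,"y": 0,"z": 0,"rx": 0,"ry": 0,"rz": 7,"gripper": 1}
    - {"x": 0,"y": 0,"z": 0,"rx": 0,"ry": 0,"rz": 7,"gripper": 1}

```text
clock: 0.77
ee_pos: [0.1405, 0.5563, 0.243]
orientation: [[-0.32, 0.947, -0.002], [0.947, 0.32, -0.005], [-0.004, -0.003, -1.0]]
wrist_force: [0.3, 0.7, -0.3]
grip_width: 0.0854
```

Emit:
carry_out:
  increments:
    - {"x": 0,"y": 0,"z": 0,"rx": 0,"ry": 0,"rz": 7,"gripper": 1}
    - {"x": 0,"y": 0,"z": 0,"rx": 0,"ry": 0,"rz": 7,"gripper": 1}
    - {"x": 0,"y": 0,"z": 0,"rx": 0,"ry": 0,"rz": 7,"gripper": 1}
    - {"x": 0,"y": 0,"z": 0,"rx": 0,"ry": 0,"rz": 7,"gripper": 1}
    - {"x": 0,"y": 0,"z": 0,"rx": 0,"ry": 0,"rz": 7,"gripper": 1}
    - {"x": 0,"y": 0,"z": 0,"rx": 0,"ry": 0,"rz": 7,"gripper": 1}
    - {"x": 0,"y": 0,"z": 0,"rx": 0,"ry": 0,"rz": 7,"gripper": 1}
    - {"x": 0,"y": 0,"z": 0,"rx": 0,"ry": 0,"rz": 7,"gripper": 1}

```text
clock: 1.43
ee_pos: [0.1397, 0.5557, 0.2412]
orientation: [[0.624, 0.781, -0.003], [0.781, -0.624, -0.008], [-0.008, 0.003, -1.0]]
wrist_force: [-0.5, 0.2, 0.6]
grip_width: 0.0858
```

```bash
python3 - <<'E'
from cell import env; from h import *
s=env.sense(); st(s); print(plan(s,[.40,.1,.245])); 
s2=dict(s); s2['ee_pos']=[.40,.1,.245]; print(plan(s2,[.42,-.094,.245])); s2['ee_pos']=[.42,-.094,.245];print(plan(s2,[.555,-.094,.245]))
E
```

```text
t 1.4333 p [0.1397 0.5557 0.2412] yaw_y -38.6 tilt [-0.003 -0.008 -1.   ] F [-0.5  0.2  0.6] w 0.0858 j [-95.  45.  33.  86. -26.  58. -94.]
[-19.34850014  48.78055262  -0.08789829]
[-13.90578491  13.67358213   0.14932424]
[ 8.42791587 10.54603951 -0.03584261]
```

Emit:
carry_out:
  increments:
    - {"x": -1.2,"y": 3.0,"z": 0,"rx": 0,"ry": 0,"rz": 0,"gripper": 1}
    - {"x": -1.2,"y": 3.0,"z": 0,"rx": 0,"ry": 0,"rz": 0,"gripper": 1}
    - {"x": -1.2,"y": 3.0,"z": 0,"rx": 0,"ry": 0,"rz": 0,"gripper": 1}
    - {"x": -1.2,"y": 3.0,"z": 0,"rx": 0,"ry": 0,"rz": 0,"gripper": 1}
    - {"x": -1.2,"y": 3.0,"z": 0,"rx": 0,"ry": 0,"rz": 0,"gripper": 1}
    - {"x": -1.2,"y": 3.0,"z": 0,"rx": 0,"ry": 0,"rz": 0,"gripper": 1}
    - {"x": -1.2,"y": 3.0,"z": 0,"rx": 0,"ry": 0,"rz": 0,"gripper": 1}
    - {"x": -1.2,"y": 3.0,"z": 0,"rx": 0,"ry": 0,"rz": 0,"gripper": 1}

```text
clock: 2.1
ee_pos: [0.2645, 0.3242, 0.2397]
orientation: [[0.624, 0.781, -0.004], [0.781, -0.624, -0.012], [-0.011, 0.004, -1.0]]
wrist_force: [1.6, -0.3, -0.1]
grip_width: 0.0852
```

Emit:
carry_out:
  increments:
    - {"x": -1.2,"y": 3.0,"z": 0,"rx": 0,"ry": 0,"rz": 0,"gripper": 1}
    - {"x": -1.2,"y": 3.0,"z": 0,"rx": 0,"ry": 0,"rz": 0,"gripper": 1}
    - {"x": -1.2,"y": 3.0,"z": 0,"rx": 0,"ry": 0,"rz": 0,"gripper": 1}
    - {"x": -1.2,"y": 3.0,"z": 0,"rx": 0,"ry": 0,"rz": 0,"gripper": 1}
    - {"x": -1.2,"y": 3.0,"z": 0,"rx": 0,"ry": 0,"rz": 0,"gripper": 1}
    - {"x": -1.2,"y": 3.0,"z": 0,"rx": 0,"ry": 0,"rz": 0,"gripper": 1}
    - {"x": -1.2,"y": 3.0,"z": 0,"rx": 0,"ry": 0,"rz": 0,"gripper": 1}

```text
clock: 2.68
ee_pos: [0.3791, 0.1174, 0.2415]
orientation: [[0.622, 0.783, -0.005], [0.783, -0.622, -0.012], [-0.012, 0.004, -1.0]]
wrist_force: [0.3, 0.3, -0.9]
grip_width: 0.0856
```

```bash
python3 - <<'E'
from cell import env; from h import *
s=env.sense(); st(s);  print(plan(s,[.40,.1,.245])); print(plan(s,[.42,-.094,.245]))
E
```

```text
t 2.6833 p [0.3791 0.1174 0.2415] yaw_y -38.4 tilt [-0.005 -0.012 -1.   ] F [ 0.3  0.3 -0.9] w 0.0856 j [-38.  29.  26. 120. -20.  36. -37.]
[-0.0644364   2.71799516 -0.34259098]
[-14.0134115   16.34654648  -0.12194986]
```

Emit:
carry_out:
  increments:
    - {"x": -2.0,"y": 2.3,"z": 0,"rx": 0,"ry": 0,"rz": 0,"gripper": 1}
    - {"x": -2.0,"y": 2.3,"z": 0,"rx": 0,"ry": 0,"rz": 0,"gripper": 1}
    - {"x": -2.0,"y": 2.3,"z": 0,"rx": 0,"ry": 0,"rz": 0,"gripper": 1}
    - {"x": -2.0,"y": 2.3,"z": 0,"rx": 0,"ry": 0,"rz": 0,"gripper": 1}
    - {"x": -2.0,"y": 2.3,"z": 0,"rx": 0,"ry": 0,"rz": 0,"gripper": 1}
    - {"x": -2.0,"y": 2.3,"z": 0,"rx": 0,"ry": 0,"rz": 0,"gripper": 1}
    - {"x": -2.0,"y": 2.3,"z": 0,"rx": 0,"ry": 0,"rz": 0,"gripper": 1}
    - {"x": 0,"y": 0,"z": 0,"rx": 0,"ry": 0,"rz": 0,"gripper": 1}

```text
clock: 3.35
ee_pos: [0.4199, -0.1088, 0.2434]
orientation: [[0.626, 0.78, -0.004], [0.78, -0.626, -0.014], [-0.014, 0.006, -1.0]]
wrist_force: [0.7, 0.6, 0.9]
grip_width: 0.0854
```

Emit:
carry_out:
  increments:
    - {"x": 2.0,"y": 2.5,"z": 0,"rx": 0,"ry": 0,"rz": 0,"gripper": 1}
    - {"x": 2.0,"y": 2.5,"z": 0,"rx": 0,"ry": 0,"rz": 0,"gripper": 1}
    - {"x": 0,"y": 0,"z": 0,"rx": 0,"ry": 0,"rz": 0,"gripper": 1}

```text
clock: 3.6
ee_pos: [0.4844, -0.1115, 0.2428]
orientation: [[0.631, 0.776, -0.007], [0.776, -0.631, -0.014], [-0.015, 0.003, -1.0]]
wrist_force: [1.0, 0.7, -0.3]
grip_width: 0.0856
```

```bash
python3 - <<'E'
from cell import env; from h import *
import pickle
s=env.sense(); st(s); p=env.camera_params('wrist'); im,dp=env.get_image('wrist'); cv2.imwrite('pics/w1.png',im[:,:,::-1])
pickle.dump((p,im,dp),open('w1.pkl','wb'))
W=cloud(p,dp); m=red(im)&(dp>0)&(abs(W[...,2]-.1)<.04); P=W[m]; print(m.sum(), np.median(P,0) if len(P) else 0)
if len(P): 
    t=P[abs(P[:,2]-.116)<.004]; print('top',len(t),t.mean(0),(t.max(0)+t.min(0))/2,t.max(0)-t.min(0))
E
```

```text
t 3.6 p [ 0.4844 -0.1115  0.2428] yaw_y -39.1 tilt [-0.007 -0.014 -1.   ] F [ 1.   0.7 -0.3] w 0.0856 j [ -4.  36.  22. 101. -17.  46. -13.]
1131 [ 0.55426918 -0.09219187  0.11626991]
top 1050 [ 0.55465431 -0.09304884  0.11617256] [ 0.5546862  -0.09357719  0.1155544 ] [0.02513003 0.02412199 0.00708369]
```

View pics/w1.png

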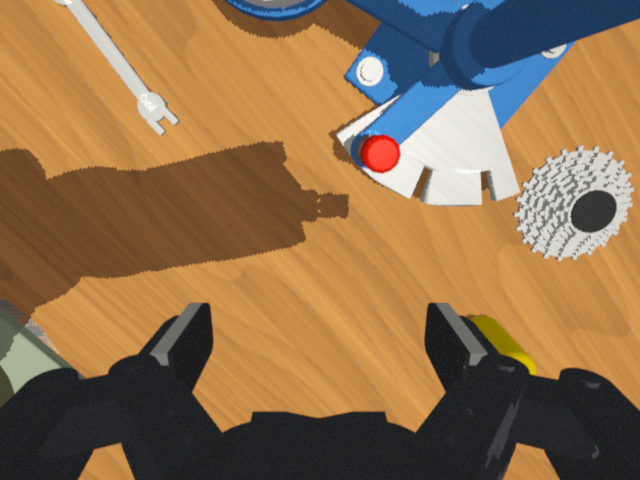

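```bash
python3 - <<'E'
from cell import env; from h import *
s=env.sense(); st(s);  print(plan(s,[.5547,-.0935,.2428]))
E
```

```text
t 3.65 p [ 0.4822 -0.1117  0.2427] yaw_y -39.1 tilt [-0.008 -0.014 -1.   ] F [-1.8 -0.7 -1. ] w 0.0852 j [ -4.  36.  22. 102. -17.  46. -12.]
[ 5.98787537  4.47076367 -0.08849229]
```

Emit:
carry_out:
  increments:
    - {"x": 2,"y": 1.5,"z": 0,"rx": 0,"ry": 0.9,"rz": 0,"gripper": 1}
    - {"x": 2,"y": 1.5,"z": 0,"rx": 0,"ry": 0,"rz": 0,"gripper": 1}
    - {"x": 2,"y": 1.5,"z": 0,"rx": 0,"ry": 0,"rz": 0,"gripper": 1}
    - {"x": 0,"y": 0,"z": 2.5,"rx": 0,"ry": 0,"rz": 0,"gripper": 1}
    - {"x": 0,"y": 0,"z": 2.5,"rx": 0,"ry": 0,"rz": 0,"gripper": 1}
    - {"x": 0,"y": 0,"z": 2.5,"rx": 0,"ry": 0,"rz": 0,"gripper": 1}

```text
clock: 4.15
ee_pos: [0.5575, -0.0927, 0.1686]
orientation: [[0.632, 0.775, 0.007], [0.775, -0.632, -0.001], [0.003, 0.006, -1.0]]
wrist_force: [0.7, 0.1, 0.1]
grip_width: 0.0857
```

```bash
python3 - <<'E'
from cell import env; from h import *
s=env.sense(); st(s);  print(plan(s,[.5547,-.0935,.100]))
E
```

```text
t 4.15 p [ 0.5575 -0.0927  0.1686] yaw_y -39.2 tilt [ 0.007 -0.001 -1.   ] F [0.7 0.1 0.1] w 0.0857 j [ -3.  47.  19.  94. -21.  43. -14.]
[-0.25868368 -0.21240841  6.85399834]
```

Emit:
carry_out:
  increments:
    - {"x": -0.25,"y": -0.2,"z": 2,"rx": 0,"ry": 0,"rz": 0,"gripper": 1}
    - {"x": 0,"y": 0,"z": 2,"rx": 0,"ry": 0,"rz": 0,"gripper": 1}
    - {"x": 0,"y": 0,"z": 1.8,"rx": 0,"ry": 0,"rz": 0,"gripper": 1}
    - {"x": 0,"y": 0,"z": 0.7,"rx": 0,"ry": 0,"rz": 0,"gripper": 1}
    - {"x": 0,"y": 0,"z": 0,"rx": 0,"ry": 0,"rz": 0,"gripper": 1}

```text
clock: 4.57
ee_pos: [0.5499, -0.0925, 0.0964]
orientation: [[0.631, 0.775, -0.002], [0.775, -0.631, -0.001], [-0.002, -0.001, -1.0]]
wrist_force: [-0.2, -0.8, -0.3]
grip_width: 0.0852
```

```bash
python3 - <<'E'
from cell import env; from h import *
s=env.sense(); st(s);  print(plan(s,[.5547,-.0935,.100]))
E
```

```text
t 4.5667 p [ 0.5499 -0.0925  0.0964] yaw_y -39.2 tilt [-0.002 -0.001 -1.   ] F [-0.2 -0.8 -0.3] w 0.0852 j [ -2.  53.  16.  98. -23.  33. -11.]
[ 0.22435036  0.43892798 -0.36156795]
```

Emit:
carry_out:
  increments:
    - {"x": 0.25,"y": 0.45,"z": -0.4,"rx": 0,"ry": 0,"rz": 0,"gripper": 1}
    - {"x": 0,"y": 0,"z": 0,"rx": 0,"ry": 0,"rz": 0,"gripper": 1}

```text
clock: 4.73
ee_pos: [0.5552, -0.0935, 0.1019]
orientation: [[0.632, 0.775, -0.002], [0.775, -0.632, -0.001], [-0.002, -0.001, -1.0]]
wrist_force: [0.2, 0.3, 0.1]
grip_width: 0.0852
```

Emit:
carry_out:
  increments:
    - {"x": 0,"y": 0,"z": 0,"rx": 0,"ry": 0,"rz": 0,"gripper": 0}
    - {"x": 0,"y": 0,"z": 0,"rx": 0,"ry": 0,"rz": 0,"gripper": 0}
    - {"x": 0,"y": 0,"z": 0,"rx": 0,"ry": 0,"rz": 0,"gripper": 0}
    - {"x": 0,"y": 0,"z": 0,"rx": 0,"ry": 0,"rz": 0,"gripper": 0}
    - {"x": 0,"y": 0,"z": 0,"rx": 0,"ry": 0,"rz": 0,"gripper": 0}
    - {"x": 0,"y": 0,"z": 0,"rx": 0,"ry": 0,"rz": 0,"gripper": 0}
    - {"x": 0,"y": 0,"z": 0,"rx": 0,"ry": 0,"rz": 0,"gripper": 0}
    - {"x": 0,"y": 0,"z": 0,"rx": 0,"ry": 0,"rz": 0,"gripper": 0}
  grip_force: 50

```text
clock: 5.4
ee_pos: [0.5564, -0.0937, 0.1057]
orientation: [[0.631, 0.775, 0.003], [0.775, -0.631, -0.002], [0.0, 0.003, -1.0]]
wrist_force: [-0.6, 0.4, -1.2]
grip_width: 0.0251
```

```bash
python3 - <<'E'
from cell import env; from h import *
s=env.sense(); st(s);  print(plan(s,[.5547,-.0935,.100]))
E
```

```text
t 5.4 p [ 0.5564 -0.0937  0.1057] yaw_y -39.2 tilt [ 0.003 -0.002 -1.   ] F [-0.6  0.4 -1.2] w 0.0251 j [ -2.  52.  16.  96. -23.  35. -12.]
[-0.09099044 -0.14245429  0.56693565]
```

Emit:
carry_out:
  increments:
    - {"x": 0,"y": 0,"z": -0.4,"rx": 0,"ry": 0,"rz": 0,"gripper": 0}
    - {"x": 0,"y": 0,"z": -0.4,"rx": 0,"ry": 0,"rz": 0,"gripper": 0}

```text
clock: 5.57
ee_pos: [0.5562, -0.0936, 0.113]
orientation: [[0.631, 0.776, 0.002], [0.776, -0.631, -0.002], [-0.0, 0.003, -1.0]]
wrist_force: [2.6, -0.7, -10.1]
grip_width: 0.0254
```

```bash
python3 - <<'E'
from cell import env; from h import *
s=env.sense(); st(s)
for n in ('scene','wrist'):
    p=env.camera_params(n); im,dp=env.get_image(n); cv2.imwrite(f'pics/{n}2.png',im[:,:,::-1])
st(env.sense())
E
```

```text
t 5.5667 p [ 0.5562 -0.0936  0.113 ] yaw_y -39.1 tilt [ 0.002 -0.002 -1.   ] F [  2.6  -0.7 -10.1] w 0.0254 j [ -2.  51.  17.  96. -23.  36. -12.]
t 5.6667 p [ 0.5562 -0.0936  0.1134] yaw_y -39.1 tilt [ 0.002 -0.002 -1.   ] F [  2.7  -0.8 -10.1] w 0.0252 j [ -2.  51.  17.  96. -23.  36. -12.]
```

View pics/wrist2.png

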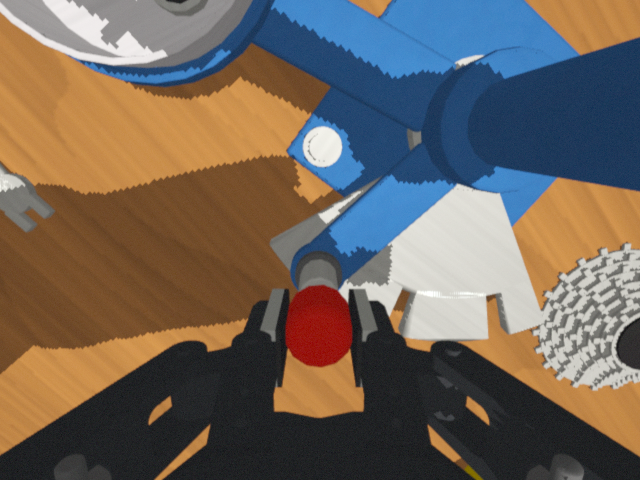

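View pics/scene2.png

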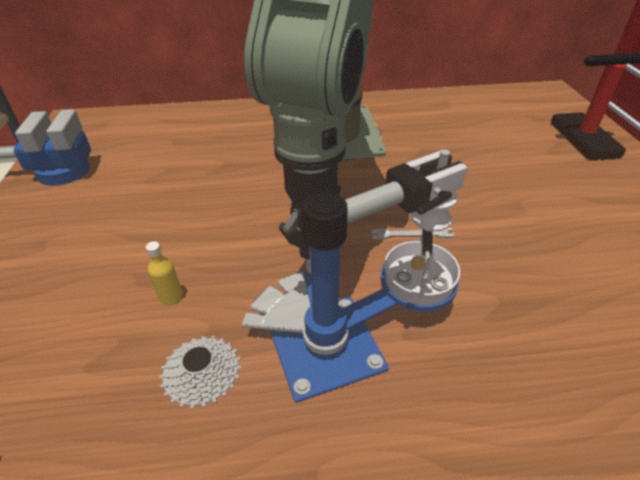

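Emit:
carry_out:
  increments:
    - {"x": 0,"y": 0,"z": -0.35,"rx": 0,"ry": 0,"rz": 0,"gripper": 0}
    - {"x": 0,"y": 0,"z": 0,"rx": 0,"ry": 0,"rz": 0,"gripper": 0}

```text
clock: 5.83
ee_pos: [0.5562, -0.0935, 0.1169]
orientation: [[0.631, 0.776, 0.002], [0.776, -0.631, -0.002], [-0.0, 0.003, -1.0]]
wrist_force: [1.9, -1.0, -11.0]
grip_width: 0.0255
```

```bash
cat > swing.py <<'E'
from cell import env; from h import *
import sys
c=np.array([.6695,-.0875])
s=env.sense(); st(s); R=np.array(s['orientation']); p=np.array(s['ee_pos'])
a0=np.arctan2(*(p[:2]-c)[::-1])%(2*np.pi); r=np.linalg.norm(p[:2]-c); print('angle',np.degrees(a0)-183.0,'r',r)
zt=float(sys.argv[1]); cur=p.copy()
for a in map(float,sys.argv[2:]):
    t=np.r_[c+.1150*np.array([np.cos(np.radians(183+a)),np.sin(np.radians(183+a))]),zt]
    print(a,(R.T@(t-cur)*100).round(2)); cur=t
E
python3 swing.py 0.117 5 10 15 20 25 30
```

```text
t 5.8333 p [ 0.5562 -0.0935  0.1169] yaw_y -39.1 tilt [ 0.002 -0.002 -1.   ] F [  1.9  -1.  -11. ] w 0.0255 j [ -2.  51.  17.  96. -22.  36. -12.]
angle 0.009474035832539585 r 0.11346444761352013
5.0 [-0.82  0.59 -0.01]
10.0 [-0.65  0.76  0.  ]
15.0 [-0.58  0.82  0.  ]
20.0 [-0.51  0.87  0.  ]
25.0 [-0.43  0.91  0.  ]
30.0 [-0.35  0.94  0.  ]
```

Emit:
carry_out:
  increments:
    - {"x": -0.7,"y": 0.65,"z": 0,"rx": 0,"ry": 0,"rz": 0,"gripper": 0}
    - {"x": -0.65,"y": 0.76,"z": 0,"rx": 0,"ry": 0,"rz": 0,"gripper": 0}
    - {"x": -0.58,"y": 0.82,"z": 0,"rx": 0,"ry": 0,"rz": 0,"gripper": 0}

```text
clock: 6.08
ee_pos: [0.561, -0.1189, 0.1163]
orientation: [[0.628, 0.779, -0.001], [0.779, -0.628, 0.004], [0.002, -0.003, -1.0]]
wrist_force: [0.6, 4.2, -11.9]
grip_width: 0.0255
```

```bash
python3 swing.py 0.117 20 25 30 35
```

```text
t 6.0833 p [ 0.561  -0.1189  0.1163] yaw_y -38.9 tilt [-0.001  0.004 -1.   ] F [  0.6   4.2 -11.9] w 0.0255 j [  1.  52.  17.  94. -22.  38. -10.]
angle 13.120661471809768 r 0.11292071223666153
20.0 [-0.89  1.06 -0.07]
25.0 [-0.43  0.9  -0.  ]
30.0 [-0.35  0.94 -0.  ]
35.0 [-0.27  0.97 -0.  ]
```

Emit:
carry_out:
  increments:
    - {"x": -0.7,"y": 1.0,"z": -0.08,"rx": 0,"ry": 0,"rz": 0,"gripper": 0}
    - {"x": -0.43,"y": 0.9,"z": -0.03,"rx": 0,"ry": 0,"rz": 0,"gripper": 0}
    - {"x": -0.35,"y": 0.94,"z": -0.03,"rx": 0,"ry": 0,"rz": 0,"gripper": 0}
    - {"x": -0.27,"y": 0.97,"z": 0,"rx": 0,"ry": 0,"rz": 0,"gripper": 0}

```text
clock: 6.42
ee_pos: [0.5804, -0.1567, 0.1167]
orientation: [[0.626, 0.78, -0.002], [0.78, -0.626, 0.009], [0.005, -0.007, -1.0]]
wrist_force: [1.6, 6.0, -10.3]
grip_width: 0.0252
```

```bash
python3 swing.py 0.117 40 45 50 55
```

```text
t 6.4167 p [ 0.5804 -0.1567  0.1167] yaw_y -38.8 tilt [-0.002  0.009 -1.   ] F [  1.6   6.  -10.3] w 0.0252 j [  4.  54.  17.  87. -21.  43.  -9.]
angle 34.84218547876279 r 0.11281069495119254
40.0 [-0.41  0.97 -0.04]
45.0 [-0.1   1.   -0.01]
50.0 [-0.01  1.   -0.01]
55.0 [ 0.07  1.   -0.01]
```

Emit:
carry_out:
  increments:
    - {"x": -0.35,"y": 0.97,"z": -0.15,"rx": 0,"ry": 0,"rz": 0,"gripper": 0}
    - {"x": -0.1,"y": 1.0,"z": -0.03,"rx": 0,"ry": 0,"rz": 0,"gripper": 0}
    - {"x": 0,"y": 1.0,"z": -0.03,"rx": 0,"ry": 0,"rz": 0,"gripper": 0}
    - {"x": 0.07,"y": 1.0,"z": 0,"rx": 0,"ry": 0,"rz": 0,"gripper": 0}

```text
clock: 6.75
ee_pos: [0.6102, -0.1835, 0.1171]
orientation: [[0.625, 0.78, -0.005], [0.78, -0.625, 0.017], [0.01, -0.014, -1.0]]
wrist_force: [-1.0, 6.8, -11.5]
grip_width: 0.0253
```

```bash
python3 swing.py 0.117 57 58.5 60 
```

```text
t 6.75 p [ 0.6102 -0.1835  0.1171] yaw_y -38.7 tilt [-0.005  0.017 -1.   ] F [ -1.    6.8 -11.5] w 0.0253 j [  7.  56.  17.  78. -20.  49.  -9.]
angle 55.2986506176743 r 0.1128873785456123
57.0 [-0.16  0.36  0.  ]
58.5 [ 0.05  0.3  -0.  ]
60.0 [ 0.06  0.3  -0.  ]
```

Emit:
carry_out:
  increments:
    - {"x": 0.04,"y": 0.32,"z": -0.05,"rx": 0,"ry": 0,"rz": 0,"gripper": 0}
    - {"x": 0.06,"y": 0.3,"z": 0,"rx": 0,"ry": 0,"rz": 0,"gripper": 0}
    - {"x": 0,"y": 0,"z": 0,"rx": 0,"ry": 0,"rz": 0,"gripper": 0}

```text
clock: 7.0
ee_pos: [0.617, -0.1875, 0.116]
orientation: [[0.625, 0.78, -0.005], [0.78, -0.625, 0.019], [0.012, -0.016, -1.0]]
wrist_force: [4.1, 4.4, -11.8]
grip_width: 0.0251
```

```bash
python3 swing.py 0.117 58 60;python3 - <<'E'
from cell import env; from h import *
im,dp=env.get_image('wrist'); cv2.imwrite('pics/wrist3.png',im[:,:,::-1])
im,dp=env.get_image('top'); cv2.imwrite('pics/top3.png',im[:,:,::-1])
p=env.camera_params('top'); W=cloud(p,dp)
h=cv2.cvtColor(im,cv2.COLOR_RGB2HSV)
m=(abs(W[...,2]-.087)<.003)&(h[...,1]<60)&(W[...,0]>.38)&(W[...,0]<.58)&(abs(W[...,1]+.066)<.09);P=W[m];c,r=circ(P[:,:2]);print(len(P),c,r)
d=c-[.6695,-.0875];print(np.degrees(np.arctan2(d[1],d[0]))%360,np.linalg.norm(d))
E
```

```text
t 7.0 p [ 0.617  -0.1875  0.116 ] yaw_y -38.7 tilt [-0.005  0.019 -1.   ] F [  4.1   4.4 -11.8] w 0.0251 j [  7.  57.  17.  76. -20.  50.  -9.]
angle 59.29451785553741 r 0.11296930951227495
58.0 [-0.24 -0.22 -0.1 ]
60.0 [ 0.07  0.39 -0.01]
0 [0. 0.] 0.0
172.55395802633285 0.6751936759182509
```

View pics/wrist3.png

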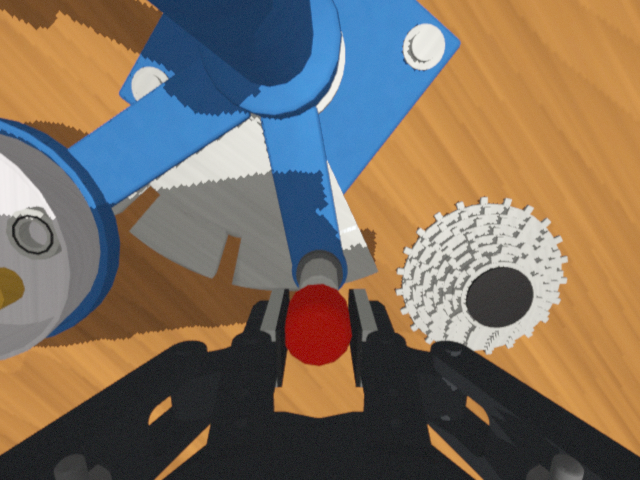

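View pics/top3.png

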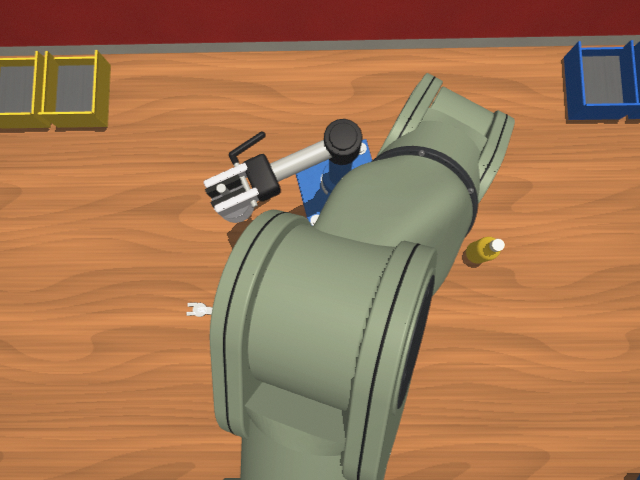

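Emit:
carry_out:
  increments:
    - {"x": 0.03,"y": 0.1,"z": 0.3,"rx": 0,"ry": 0,"rz": 0,"gripper": 0}
    - {"x": 0,"y": 0,"z": 0.4,"rx": 0,"ry": 0,"rz": 0,"gripper": 0}
    - {"x": 0,"y": 0,"z": 0.2,"rx": 0,"ry": 0,"rz": 0,"gripper": 0}

```text
clock: 7.35
ee_pos: [0.6192, -0.1887, 0.1067]
orientation: [[0.625, 0.78, -0.002], [0.78, -0.625, 0.018], [0.013, -0.013, -1.0]]
wrist_force: [4.8, 3.5, -9.7]
grip_width: 0.0253
```

```bash
python3 swing.py 0.110 58 60
```

```text
t 7.35 p [ 0.6192 -0.1887  0.1067] yaw_y -38.7 tilt [-0.002  0.018 -1.   ] F [ 4.8  3.5 -9.7] w 0.0253 j [  7.  58.  17.  76. -20.  49.  -9.]
angle 60.57712562688266 r 0.11300453134009451
58.0 [-0.29 -0.47 -0.32]
60.0 [ 0.07  0.39 -0.  ]
```

Emit:
carry_out:
  increments:
    - {"x": 0,"y": 0,"z": 0.3,"rx": 0,"ry": 0,"rz": 0,"gripper": 0}
    - {"x": 0,"y": 0,"z": 0.3,"rx": 0,"ry": 0,"rz": 0,"gripper": 0}
    - {"x": 0,"y": 0,"z": 0.1,"rx": 0,"ry": 0,"rz": 0,"gripper": 0}

```text
clock: 7.6
ee_pos: [0.6224, -0.1901, 0.1056]
orientation: [[0.625, 0.781, 0.008], [0.781, -0.625, 0.017], [0.018, -0.005, -1.0]]
wrist_force: [-11.3, 10.5, 4.2]
grip_width: 0.0255
```

```bash
python3 swing.py 0.110 58 60
```

```text
t 7.6 p [ 0.6224 -0.1901  0.1056] yaw_y -38.7 tilt [ 0.008  0.017 -1.   ] F [-11.3  10.5   4.2] w 0.0255 j [  8.  58.  17.  76. -20.  49.  -8.]
angle 62.3688861515393 r 0.11292107270130854
58.0 [-0.37 -0.81 -0.44]
60.0 [ 0.07  0.39 -0.  ]
```

Emit:
carry_out:
  increments:
    - {"x": -0.1,"y": -0.25,"z": 0,"rx": 0,"ry": 0,"rz": 0,"gripper": 0}
    - {"x": -0.05,"y": -0.1,"z": 0,"rx": 0,"ry": 0,"rz": 0,"gripper": 0}

```text
clock: 7.77
ee_pos: [0.6194, -0.1889, 0.1063]
orientation: [[0.625, 0.781, 0.009], [0.781, -0.625, 0.018], [0.02, -0.004, -1.0]]
wrist_force: [4.3, 5.6, -8.6]
grip_width: 0.0251
```

```bash
python3 swing.py 0.110 58 60; python3 - <<'E'
from cell import env; from h import *
p=env.camera_params('wrist');im,dp=env.get_image('wrist'); cv2.imwrite('pics/wrist4.png',im[:,:,::-1])
W=cloud(p,dp); m=red(im)&(dp>0)&(abs(W[...,2]-.1)<.04); P=W[m]; print(len(P),np.median(P,0),np.percentile(P[:,2],[5,50,95]))
E
```

```text
t 7.7667 p [ 0.6194 -0.1889  0.1063] yaw_y -38.7 tilt [ 0.009  0.018 -1.   ] F [ 4.3  5.6 -8.6] w 0.0251 j [  8.  58.  16.  77. -20.  48.  -8.]
angle 60.69319818286914 r 0.113071169743154
58.0 [-0.28 -0.49 -0.37]
60.0 [ 0.07  0.39 -0.  ]
4324 [ 0.62154216 -0.18523905  0.1163833 ] [0.09909831 0.1163833  0.11777747]
```

View pics/wrist4.png

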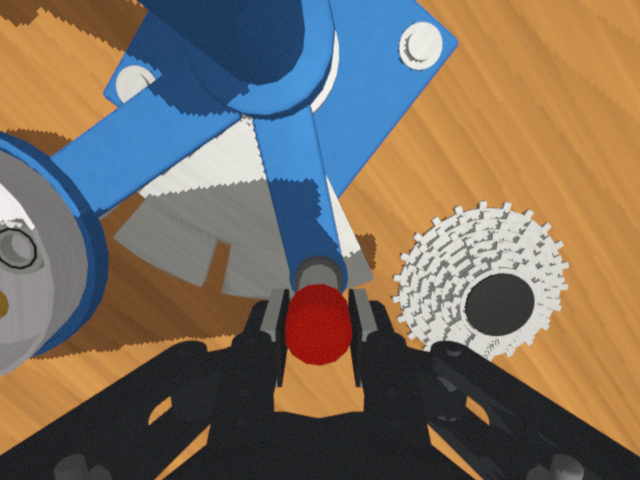

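Emit:
carry_out:
  increments:
    - {"x": 0,"y": 0,"z": 0,"rx": 0,"ry": 0,"rz": 0,"gripper": 1}
    - {"x": 0,"y": 0,"z": 0,"rx": 0,"ry": 0,"rz": 0,"gripper": 1}
    - {"x": 0,"y": 0,"z": 0,"rx": 0,"ry": 0,"rz": 0,"gripper": 1}
    - {"x": 0,"y": 0,"z": 0,"rx": 0,"ry": 0,"rz": 0,"gripper": 1}
    - {"x": 0,"y": 0,"z": -1.5,"rx": 0,"ry": 0,"rz": 0,"gripper": 1}
    - {"x": 0,"y": 0,"z": -3,"rx": 0,"ry": -0.5,"rz": 0,"gripper": 1}
    - {"x": 0,"y": 0,"z": -3,"rx": 0,"ry": 0,"rz": 0,"gripper": 1}
    - {"x": 0,"y": 0,"z": -3,"rx": 0,"ry": 0,"rz": 0,"gripper": 1}

```text
clock: 8.48
ee_pos: [0.6159, -0.1934, 0.2096]
orientation: [[0.627, 0.779, -0.006], [0.779, -0.627, 0.01], [0.004, -0.011, -1.0]]
wrist_force: [-0.3, 0.5, -0.1]
grip_width: 0.0852
```

```bash
python3 - <<'E'
from cell import env; from h import *
s=env.sense(); st(s)
for n in('wrist','scene'):
    p=env.camera_params(n);im,dp=env.get_image(n); cv2.imwrite(f'pics/{n}5.png',im[:,:,::-1])
    W=cloud(p,dp); m=red(im)&(dp>0)&(abs(W[...,2]-.1)<.04)&(W[...,0]>.5)&(W[...,0]<.75)&(abs(W[...,1]+.15)<.15); P=W[m]
    if len(P): 
        t=P[abs(P[:,2]-.116)<.005]; q=((t.max(0)+t.min(0))/2); print(n,len(P),t.mean(0).round(4),q.round(4),np.median(t[:,2]))
        d=q[:2]-[.6695,-.0875]; print(np.degrees(np.arctan2(d[1],d[0]))%360-183,np.linalg.norm(d))
E
```

```text
t 8.4833 p [ 0.6159 -0.1934  0.2096] yaw_y -38.8 tilt [-0.006  0.01  -1.   ] F [-0.3  0.5 -0.1] w 0.0852 j [  7.  51.  20.  71. -18.  61. -11.]
wrist 1354 [ 0.6192 -0.1878  0.116 ] [ 0.6186 -0.1884  0.115 ] 0.11634851871154736
60.22048668104969 0.11296600865158479
scene 1 [ 0.625  -0.1913  0.1144] [ 0.625  -0.1913  0.1144] 0.11442774268548833
63.82171581263833 0.11294073336582167
```

View pics/wrist5.png

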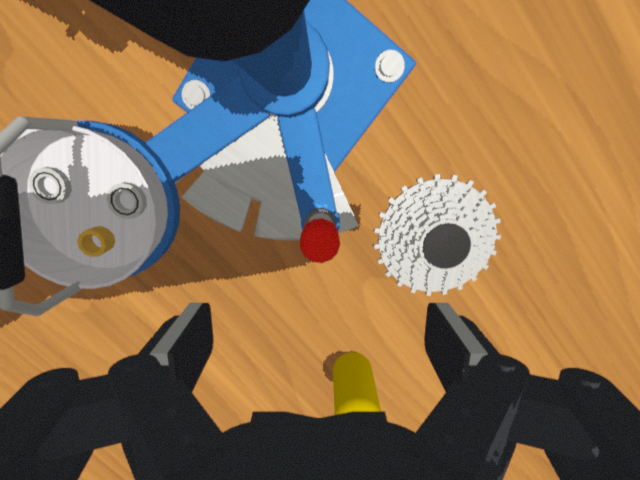

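View pics/scene5.png

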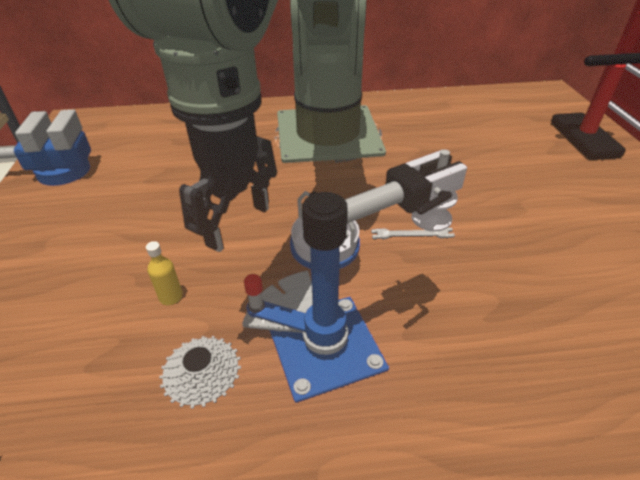

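```bash
python3 - <<'E'
from cell import env; from h import *
s=env.sense(); st(s); print(plan(s,[.455,-.11,.25]))
E
```

```text
t 8.5833 p [ 0.6177 -0.1942  0.2132] yaw_y -38.8 tilt [ 0.001  0.008 -1.   ] F [ 0.7  0.2 -0.5] w 0.0857 j [  7.  51.  20.  71. -18.  61. -11.]
[ -3.61688805 -17.96733236  -3.63804324]
```

Emit:
carry_out:
  increments:
    - {"x": 0,"y": 0,"z": -2,"rx": 0,"ry": 0,"rz": 0,"gripper": 1}
    - {"x": -0.5,"y": -2.5,"z": -1.5,"rx": 0,"ry": 0,"rz": 0,"gripper": 1}
    - {"x": -0.5,"y": -2.5,"z": 0,"rx": 0,"ry": 0,"rz": 0,"gripper": 1}
    - {"x": -0.5,"y": -2.5,"z": 0,"rx": 0,"ry": 0,"rz": 0,"gripper": 1}
    - {"x": -0.5,"y": -2.5,"z": 0,"rx": 0,"ry": 0,"rz": 0,"gripper": 1}
    - {"x": -0.5,"y": -2.5,"z": 0,"rx": 0,"ry": 0,"rz": 0,"gripper": 1}
    - {"x": -0.5,"y": -2.5,"z": 0,"rx": 0,"ry": 0,"rz": 0,"gripper": 1}
    - {"x": -0.5,"y": -2.5,"z": 0,"rx": 0,"ry": 0,"rz": 0,"gripper": 1}

```text
clock: 9.25
ee_pos: [0.4546, -0.1131, 0.2489]
orientation: [[0.629, 0.777, 0.006], [0.777, -0.629, 0.003], [0.006, 0.002, -1.0]]
wrist_force: [0.9, -0.0, -0.2]
grip_width: 0.0856
```

Emit:
carry_out:
  increments:
    - {"x": 0,"y": 0,"z": 0,"rx": 0,"ry": 0,"rz": 0,"gripper": 1}
    - {"x": 0,"y": 0,"z": 0,"rx": 0,"ry": 0,"rz": 0,"gripper": 1}

```text
clock: 9.42
ee_pos: [0.4511, -0.1115, 0.2495]
orientation: [[0.629, 0.777, 0.005], [0.777, -0.629, 0.004], [0.006, 0.001, -1.0]]
wrist_force: [1.2, 0.3, 0.3]
grip_width: 0.0854
```

```bash
cat > hand.py <<'E'
from cell import env; from h import *
import sys
s=env.sense(); st(s)
p=env.camera_params('wrist');im,dp=env.get_image('wrist'); cv2.imwrite(f'pics/{sys.argv[1]}.png',im[:,:,::-1])
W=cloud(p,dp); h=cv2.cvtColor(im,cv2.COLOR_RGB2HSV)
m=(h[...,2]<70)&(dp>0)&(W[...,2]>.135)&(W[...,2]<.162)&(np.hypot(W[...,0]-.49,W[...,1]+.066)<.06)
P=W[m]; print(len(P),P.mean(0).round(4),np.percentile(P[:,2],[5,50,95]).round(4))
t=P[P[:,2]>.150][:,:2].astype(np.float32); (c,sz,a)=cv2.minAreaRect(t); print('rect',len(t),np.round(c,4),np.round(sz,4),a)
b=cv2.boxPoints((c,sz,a)); e=b[1]-b[0],b[2]-b[1]; l=max(e,key=np.linalg.norm); print('dir',np.degrees(np.arctan2(l[1],l[0]))%180)
print(plan(s,[c[0],c[1],.20]))
E
python3 hand.py wrist6
```

```text
t 9.4167 p [ 0.4511 -0.1115  0.2495] yaw_y -39.0 tilt [ 0.005  0.004 -1.   ] F [1.2 0.3 0.3] w 0.0854 j [ -2.  33.  21. 107. -17.  43. -11.]
1594 [ 0.4889 -0.0651  0.1556] [0.1536 0.1557 0.157 ]
rect 1594 [ 0.4903 -0.065 ] [0.0621 0.0133] 42.68309783935547
dir 42.68311
[6.04856761 0.11753419 4.98773342]
```

View pics/wrist6.png

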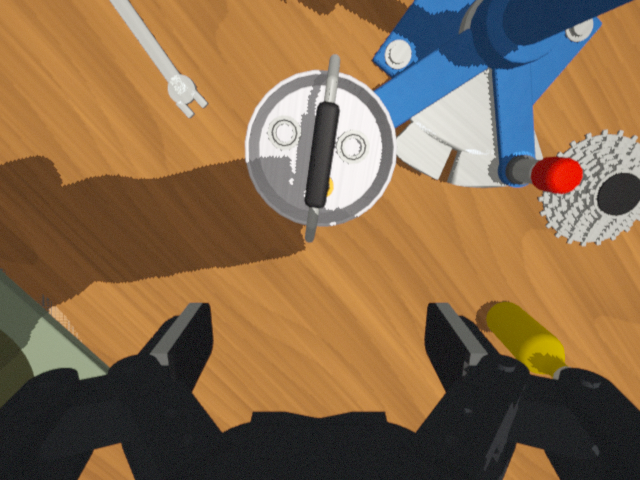

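Emit:
carry_out:
  increments:
    - {"x": 0,"y": 0,"z": 0,"rx": 0,"ry": 0,"rz": 4.2,"gripper": 1}
    - {"x": 0,"y": 0,"z": 0,"rx": 0,"ry": 0,"rz": 4.2,"gripper": 1}
    - {"x": 2,"y": 0.4,"z": 0,"rx": 0,"ry": 0,"rz": 0,"gripper": 1}
    - {"x": 2,"y": 0.4,"z": 0,"rx": 0,"ry": 0,"rz": 0,"gripper": 1}
    - {"x": 1.8,"y": 0.2,"z": 0,"rx": 0,"ry": 0,"rz": 0,"gripper": 1}
    - {"x": 0,"y": 0,"z": 1.5,"rx": 0,"ry": 0,"rz": 0,"gripper": 1}
    - {"x": 0,"y": 0,"z": 0,"rx": 0,"ry": 0,"rz": 0,"gripper": 1}

```text
clock: 10.05
ee_pos: [0.507, -0.0822, 0.2336]
orientation: [[0.743, 0.669, 0.007], [0.669, -0.743, 0.001], [0.006, 0.004, -1.0]]
wrist_force: [-1.2, 0.7, -0.7]
grip_width: 0.0856
```

```bash
python3 - <<'E'
from cell import env; from h import *
s=env.sense(); st(s); print(plan(s,[.4903,-.065,.142]))
R=np.array(s['orientation']); print('lvl',np.degrees(R.T@np.cross(R[:,2],[0,0,-1])))
E
```

```text
t 10.05 p [ 0.507  -0.0822  0.2336] yaw_y -48.0 tilt [ 0.007  0.001 -1.   ] F [-1.2  0.7 -0.7] w 0.0856 j [ -7.  38.  24. 100. -20.  46. -22.]
[-0.1444309  -2.43237608  9.15357529]
lvl [ 0.21902789 -0.33558811  0.        ]
```

Emit:
carry_out:
  increments:
    - {"x": -0.14,"y": -1.2,"z": 0,"rx": 0.2,"ry": -0.3,"rz": -0.6,"gripper": 1}
    - {"x": 0,"y": -1.2,"z": 0,"rx": 0,"ry": 0,"rz": 0,"gripper": 1}
    - {"x": 0,"y": 0,"z": 2,"rx": 0,"ry": 0,"rz": 0,"gripper": 1}
    - {"x": 0,"y": 0,"z": 2,"rx": 0,"ry": 0,"rz": 0,"gripper": 1}
    - {"x": 0,"y": 0,"z": 1,"rx": 0,"ry": 0,"rz": 0,"gripper": 1}

```text
clock: 10.47
ee_pos: [0.4918, -0.0677, 0.1844]
orientation: [[0.737, 0.676, 0.004], [0.676, -0.737, -0.002], [0.002, 0.005, -1.0]]
wrist_force: [-0.0, -0.6, -0.0]
grip_width: 0.0852
```

```bash
python3 - <<'E'
from cell import env; from h import *
s=env.sense(); st(s); print(plan(s,[.4903,-.065,.142]))
R=np.array(s['orientation']); print('lvl',np.degrees(R.T@np.cross(R[:,2],[0,0,-1])))
E
```

```text
t 10.4667 p [ 0.4918 -0.0677  0.1844] yaw_y -47.5 tilt [ 0.004 -0.002 -1.   ] F [-0.  -0.6 -0. ] w 0.0852 j [ -7.  41.  21. 106. -23.  36. -20.]
[ 0.06144017 -0.32285336  4.24293541]
lvl [ 0.26439632 -0.1017152   0.        ]
```

Emit:
carry_out:
  increments:
    - {"x": 0.06,"y": -0.32,"z": 0,"rx": 0.2,"ry": 0,"rz": 0,"gripper": 1}
    - {"x": 0,"y": 0,"z": 1.5,"rx": 0,"ry": 0,"rz": 0,"gripper": 1}
    - {"x": 0,"y": 0,"z": 1.5,"rx": 0,"ry": 0,"rz": 0,"gripper": 1}
    - {"x": 0,"y": 0,"z": 1,"rx": 0,"ry": 0,"rz": 0,"gripper": 1}
    - {"x": 0,"y": 0,"z": 0,"rx": 0,"ry": 0,"rz": 0,"gripper": 1}

```text
clock: 10.88
ee_pos: [0.4912, -0.0666, 0.1446]
orientation: [[0.739, 0.674, 0.002], [0.674, -0.739, 0.001], [0.002, 0.001, -1.0]]
wrist_force: [-0.4, -0.0, 0.1]
grip_width: 0.0852
```

```bash
python3 - <<'E'
from cell import env; from h import *
s=env.sense(); st(s); print(plan(s,[.4903,-.065,.142]))
R=np.array(s['orientation']); print('lvl',np.degrees(R.T@np.cross(R[:,2],[0,0,-1])))
E
```

```text
t 10.8833 p [ 0.4912 -0.0666  0.1446] yaw_y -47.6 tilt [ 0.002  0.001 -1.   ] F [-0.4 -0.   0.1] w 0.0852 j [ -6.  44.  18. 109. -25.  31. -18.]
[ 0.04080445 -0.18064375  0.25627196]
lvl [ 0.06435225 -0.11626966  0.        ]
```

Emit:
carry_out:
  increments:
    - {"x": 0,"y": -0.18,"z": 0.3,"rx": 0,"ry": -0.1,"rz": 0,"gripper": 1}
    - {"x": 0,"y": 0,"z": 0,"rx": 0,"ry": 0,"rz": 0,"gripper": 0}
    - {"x": 0,"y": 0,"z": 0,"rx": 0,"ry": 0,"rz": 0,"gripper": 0}
    - {"x": 0,"y": 0,"z": 0,"rx": 0,"ry": 0,"rz": 0,"gripper": 0}
    - {"x": 0,"y": 0,"z": 0,"rx": 0,"ry": 0,"rz": 0,"gripper": 0}
    - {"x": 0,"y": 0,"z": 0,"rx": 0,"ry": 0,"rz": 0,"gripper": 0}
    - {"x": 0,"y": 0,"z": 0,"rx": 0,"ry": 0,"rz": 0,"gripper": 0}
    - {"x": 0,"y": 0,"z": 0,"rx": 0,"ry": 0,"rz": 0,"gripper": 0}
  grip_force: 80

```text
clock: 11.55
ee_pos: [0.4913, -0.0656, 0.1454]
orientation: [[0.739, 0.674, 0.005], [0.674, -0.739, -0.001], [0.003, 0.004, -1.0]]
wrist_force: [-0.9, -0.1, -1.1]
grip_width: 0.0124
```

```bash
python3 - <<'E'
from cell import env; from h import *
s=env.sense(); st(s)
R=np.array(s['orientation']); print('lvl',np.degrees(R.T@np.cross(R[:,2],[0,0,-1])))
im,dp=env.get_image('wrist'); cv2.imwrite('pics/wrist7.png',im[:,:,::-1])
p=env.camera_params('wrist'); W=cloud(p,dp)
m=red(im)&(dp>0)&(abs(W[...,2]-.11)<.02); P=W[m]; print(len(P), np.percentile(P[:,2],95) if len(P) else '')
E
```

```text
t 11.55 p [ 0.4913 -0.0656  0.1454] yaw_y -47.7 tilt [ 0.005 -0.001 -1.   ] F [-0.9 -0.1 -1.1] w 0.0124 j [ -6.  44.  18. 109. -25.  30. -19.]
lvl [ 0.20819031 -0.17108832  0.        ]
376 0.10071466950193571
```

View pics/wrist7.png

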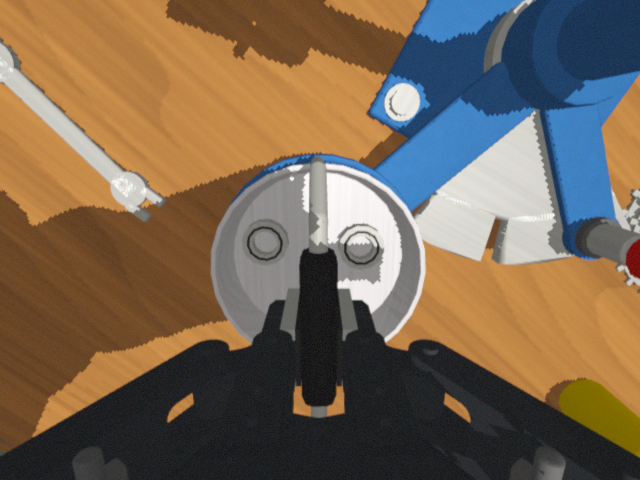

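Emit:
carry_out:
  increments:
    - {"x": 0,"y": 0,"z": -0.4,"rx": 0,"ry": 0,"rz": 0,"gripper": 0}
    - {"x": 0,"y": 0,"z": -0.5,"rx": 0,"ry": 0,"rz": 0,"gripper": 0}
    - {"x": 0,"y": 0,"z": -0.5,"rx": 0,"ry": 0,"rz": 0,"gripper": 0}
    - {"x": 0,"y": 0,"z": -0.5,"rx": 0,"ry": 0,"rz": 0,"gripper": 0}
  grip_force: 90

```text
clock: 11.93
ee_pos: [0.4906, -0.0656, 0.165]
orientation: [[0.739, 0.673, 0.002], [0.673, -0.739, -0.001], [0.001, 0.002, -1.0]]
wrist_force: [-0.3, 1.0, -3.9]
grip_width: 0.0121
```

```bash
python3 - <<'E'
from cell import env; from h import *
s=env.sense(); st(s)
R=np.array(s['orientation']); print('lvl',np.degrees(R.T@np.cross(R[:,2],[0,0,-1])))
im,dp=env.get_image('wrist'); cv2.imwrite('pics/wrist8.png',im[:,:,::-1])
im,dp=env.get_image('scene'); cv2.imwrite('pics/scene8.png',im[:,:,::-1])
E
```

```text
t 11.9333 p [ 0.4906 -0.0656  0.165 ] yaw_y -47.7 tilt [ 0.002 -0.001 -1.   ] F [-0.3  1.  -3.9] w 0.0121 j [ -7.  43.  19. 108. -24.  34. -19.]
lvl [ 0.10981073 -0.07206216  0.        ]
```

View pics/wrist8.png

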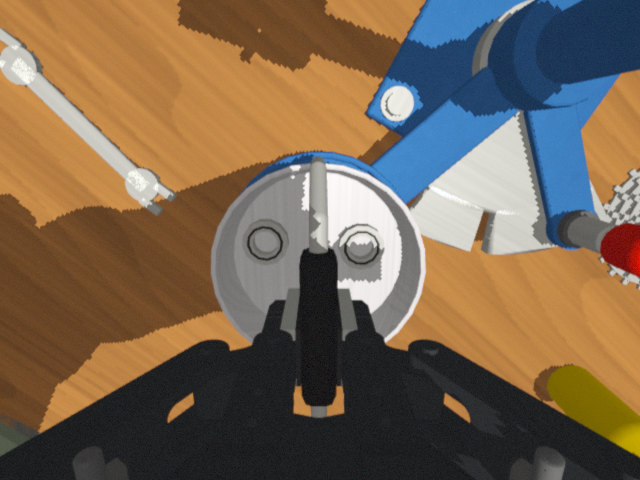

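View pics/scene8.png

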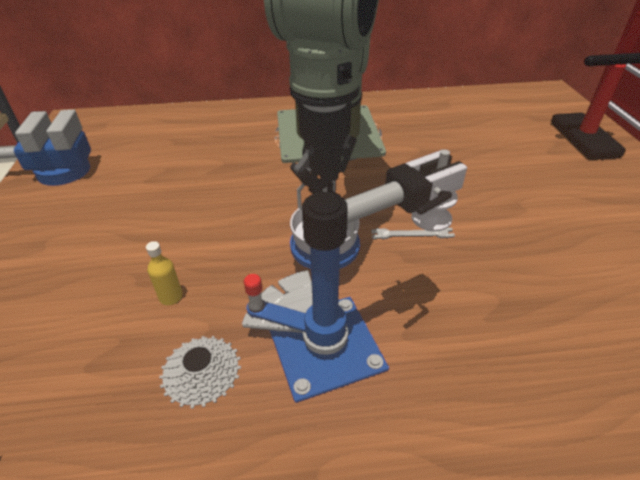

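Emit:
carry_out:
  increments:
    - {"x": 0,"y": 0,"z": -0.8,"rx": 0,"ry": 0,"rz": 0,"gripper": 0}
    - {"x": 0,"y": 0,"z": -1,"rx": 0,"ry": 0,"rz": 0,"gripper": 0}
    - {"x": 0,"y": 0,"z": -1,"rx": 0,"ry": 0,"rz": 0,"gripper": 0}
    - {"x": 0,"y": 0,"z": -1,"rx": 0,"ry": 0,"rz": 0,"gripper": 0}
    - {"x": 0,"y": 0,"z": -1,"rx": 0,"ry": 0,"rz": 0,"gripper": 0}
    - {"x": 0,"y": 0,"z": -1,"rx": 0,"ry": 0,"rz": 0,"gripper": 0}
    - {"x": 0,"y": 0,"z": -1,"rx": 0,"ry": 0,"rz": 0,"gripper": 0}
    - {"x": 0,"y": 0,"z": -0.8,"rx": 0,"ry": 0,"rz": 0,"gripper": 0}

```text
clock: 12.7
ee_pos: [0.4894, -0.0656, 0.2467]
orientation: [[0.74, 0.673, 0.0], [0.673, -0.74, -0.001], [-0.0, 0.001, -1.0]]
wrist_force: [-0.1, -0.2, -3.5]
grip_width: 0.0122
```

Emit:
carry_out:
  increments:
    - {"x": 0,"y": 0,"z": -0.3,"rx": 0,"ry": 0,"rz": 0,"gripper": 0}
    - {"x": 0,"y": 0,"z": 0,"rx": 0,"ry": 0,"rz": 0,"gripper": 0}
    - {"x": 0,"y": 0,"z": 0,"rx": 0,"ry": 0,"rz": 0,"gripper": 0}
    - {"x": 0,"y": 0,"z": 0,"rx": 0,"ry": 0,"rz": 0,"gripper": 0}
    - {"x": 0,"y": 0,"z": 0,"rx": 0,"ry": 0,"rz": 0,"gripper": 0}
    - {"x": 0,"y": 0,"z": 0,"rx": 0,"ry": 0,"rz": 0,"gripper": 0}

```text
clock: 13.2
ee_pos: [0.4891, -0.0656, 0.2509]
orientation: [[0.74, 0.673, 0.001], [0.673, -0.74, -0.001], [0.0, 0.001, -1.0]]
wrist_force: [0.2, 0.3, -4.8]
grip_width: 0.0124
```

```bash
python3 - <<'E'
from cell import env; from h import *
s=env.sense(); st(s)
R=np.array(s['orientation']); print('lvl',np.degrees(R.T@np.cross(R[:,2],[0,0,-1])))
p=env.camera_params('wrist'); im,dp=env.get_image('wrist'); cv2.imwrite('pics/wrist9.png',im[:,:,::-1])
W=cloud(p,dp); h=cv2.cvtColor(im,cv2.COLOR_RGB2HSV)
m=(h[...,1]<60)&(h[...,2]>90)&(abs(W[...,2]-.16)<.006)&(dp>0)&(np.hypot(W[...,0]-.49,W[...,1]+.066)<.052)
P=W[m]; A=np.c_[P[:,:2],np.ones(len(P))]; k=np.linalg.lstsq(A,P[:,2],rcond=None)[0]; print('floor',len(P),np.median(P[:,2]),'slope',k[:2])
m=red(im)&(dp>0)&(abs(W[...,2]-.11)<.02); P=W[m]; print('knob',len(P), np.percentile(P[:,2],[50,95]) if len(P) else '')
p=env.camera_params('scene');im,dp=env.get_image('scene'); cv2.imwrite('pics/scene9.png',im[:,:,::-1])
st(env.sense())
E
```

```text
t 13.2 p [ 0.4891 -0.0656  0.2509] yaw_y -47.7 tilt [ 0.001 -0.001 -1.   ] F [ 0.2  0.3 -4.8] w 0.0124 j [-10.  35.  25. 102. -19.  47. -24.]
lvl [ 0.07541474 -0.02069272  0.        ]
floor 11557 0.16464061172802438 slope [-0.00321922  0.00094224]
knob 1338 [0.11530861 0.11732639]
t 13.3 p [ 0.4891 -0.0656  0.251 ] yaw_y -47.7 tilt [ 0.001 -0.001 -1.   ] F [-0.2 -0.5 -4.8] w 0.0125 j [-10.  35.  25. 102. -19.  47. -24.]
```

View pics/wrist9.png

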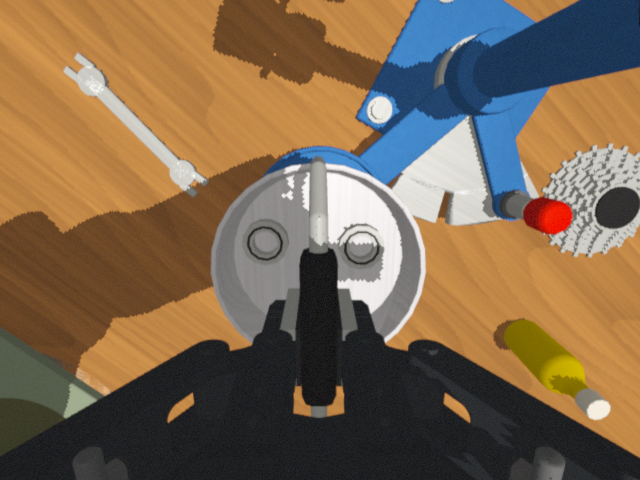

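View pics/scene9.png

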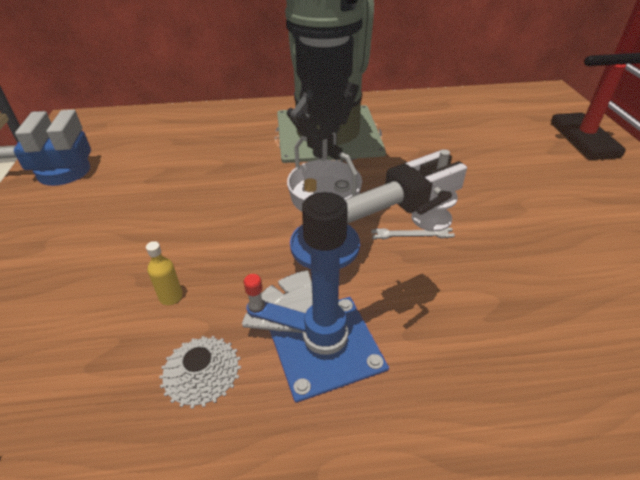

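The pan floor is at z = 0.165 m, which puts the underside about 10.5 cm above the seat, and its slope is about 0.003. Both bearings show at (265,242) and (361,245) in the wrist view, and the brass spacer shows at (310,185) in the scene view. The knob top is back at home height (0.116 m) and the bystanders haven't moved, so I'm handing it in.

```bash
python3 - <<'E'
from cell import env; from h import *
print(env.finish_job()); st(env.sense())
E
```

```text
the job is handed in; nothing more can be done
None
the job is handed in; nothing more can be done
```

I pulled the plunger up by the red knob and swung the blue arm 60° counter-clockwise past the middle notch. The plunger then dropped home in the end notch. After that I gripped the pan by its handle, lifted it about 10.5 cm off its seat, and handed the job in at about 13.3 s with the arm still holding it. No verdict is reported.

**Last checks:**
- **Pan:** it was held with about 4.8 N on the wrist. The floor slope was about 0.003 rad, and the tool's position stayed within 0.1 mm over the last 0.1 s.
- **Parts:** both bearings and the spacer were in the pan.
- **Arm and plunger:** the knob was about 60.2° from its start, measured before the lift. After the lift, its top was at about 0.116 m, the same height as when parked, so the plunger was home.
- **Bystanders:** the cassette, lubricant bottle and spanner looked unmoved in the final pictures; I judged this by eye and did not measure it.

**Disagreements:**
- The arm briefly overran the notch by about 2° in tool position, pushing sideways at about 15 N against the stop, so I backed it off before releasing the knob.
- The gripper width read about 2 mm less than the true size on both grips.
- The knob's measured radius from the column was 113 mm, against the 115 mm given.

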